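Tighten the clamping nut between the webs of an angle plate

TASK

The angle plate on the slotted bed is only loosely held: take the bigger ring spanner from the wooden board, put its bigger ring down over the nut on the stud between the plate's webs, and tighten the nut clockwise (seen from above) in short strokes, lifting the spanner and reseating it whenever a web blocks it, until the nut comes up firmly against its stop. Use the spanner, not the fingers, on the nut, then lay the spanner flat on the wooden board again and let go. Leave the other things lying about where they are.

Things in the scene. Friction and masses are not known exactly. Their poses are not given: they have to be found in the camera images.
- bed: Slotted cast-iron bed plate 300 x 260 x 40 mm, fixed on the bench, carrying a fixed webbed angle plate. Origin: at bench level on the axis of the upright stud; z up, +x out of the open side of the angle plate. In this frame (mm): bed x -120..180, y -130..130, top z 40; stud 20 in diameter, top at z 98
- foot_top (a point): Stud axis at the top face of the angle plate's foot, 60 mm above the bench, axes as bed. In the frame of bed (mm): foot x -68..118, y -68..68, z 40..60; upright wall x -68..-50, y -68..68, to z 190; two end webs at y 52..68 and -68..-52, top edges sloping from x -34, z 190 to x 72, z 68
- nut_seat (a point): Point on the stud axis at the upper face of the nut's collar, 66 mm above the bench: the underside of a fully seated ring lies here. Axes as bed. With the ring down here the handle can point at most about 43 degrees (0.75 rad) either side of +x before it meets a web
- hexnut: Hexagon of the M20 collar nut: 30 mm across flats, 24 mm high (top 4.5 mm chamfered), standing on its 40 mm round collar; the stud projects 8 mm above it. Origin on the axis at the hexagon's underside (at nut_seat); z up; its six flats face its own 0, 60, 120.. degree directions from +x. It turns with the joint
- thread (a joint): Angle of the nut, rad: negative while loose (-2.0 to -1.55 at the start), growing as the nut turns clockwise seen from above, 0 at the solid stop. It takes about 0.6 N m to turn (5 N at the middle of the handle) and stays where it is left; tight means pulled up against the stop with 1.5 N m or more (over 12 N at mid-handle). The nut does not move up or down
- spanner: The bigger of two double-ended deep-offset ring spanners, plain steel, 285 mm long, 0.5 kg, lying loose on the board on both rings. Origin: midway, level with the rings' undersides; z up, +x towards its bigger ring. Rings 18 mm high. Straight handle x -70..70 mm, 14 mm wide and high, centre line 43 mm above the rings' undersides; balances at the middle
- ring_big (a point): Centre of the spanner's bigger ring, at its underside, 120 mm from the origin along +x of the spanner; outside diameter 47 mm, hexagon hole 31.2 mm across flats, flats facing 0, 60, 120.. degrees from the spanner's +x; fits the nut with about 4 degrees of play either way. Axes as spanner
- ring_small (a point): Centre of the spanner's smaller ring, at its underside, 120 mm from the origin along -x; outside diameter 43 mm, hexagon 28.2 mm: too small for the nut
- board: Wooden board 340 x 250 x 20 mm, fixed on the bench; origin at the centre of its underside, x along its length, z up. The spanners lie lengthwise on it side by side, about 110 mm apart
- small_spanner: A similar but smaller ring spanner, 214 mm long, rings 36 and 32 mm outside, handle top 39 mm above its rings' undersides; bystander on the board. Origin and axes as for the spanner
- hammer: Cross-pein forging hammer, 340 mm long, 44 mm high, lying on the bench, bystander; origin near its middle on the bench, x towards the head
- tongs: Blacksmith's tongs, 340 mm long, 18 mm high, lying on the bench, bystander; origin at the rivet, at bench level, x towards the jaws
- oilcan: Pump oil can, body 80 mm across, spout up to 121 mm high, bystander; origin at the centre of its underside
- wirebrush: Wire brush with a wooden back, 260 x 30 x 46 mm, bystander; origin at the centre of its underside, x along it
- strap: Slotted steel clamp strap 110 x 34 x 14 mm lying on the bed beside the angle plate, bystander; origin at the centre of its underside, x along it
- spare_nut: Spare collar nut, 40 mm across the collar, 30 mm high, standing on the bed beside the angle plate, bystander; origin at the centre of its underside

How it is judged:
By the outcome, as a careful person would: the job done as asked, in the order asked, and still so for the second after the job is handed in, with the robot touching nothing.
It also fails if it takes over 72 s, if anything falls off the work surface, if the arm or the gripper's body presses on something with over 40 N, if the wrist force passes 120 N, or if a joint passes its speed limit or range.

ROBOT

A 6-joint arm with a two-finger parallel gripper is mounted at the origin on the work surface. World frame = base frame: x ahead of the robot, y to its left, z up, the work surface at z = 0. Lengths are in mm, angles in rad, forces in N, time in s.
With the tool pointing down it reaches from about 275 to 750 mm from the base axis. Payload 10.2 kg.
Tool frame: the origin (TCP) lies midway between the tips of the shut fingers; the grasp point (between the pads) lies 19 mm behind it; z points along the fingers, y is the direction in which the jaws open and shut (so a half turn about z gives the same grasp; the last joint's range is limited). The gripper opens to 85 mm and grips with 20 to 120 N. Pads are 22 mm wide; open, the fingers measure 114 mm over their backs; the gripper's body (76 mm by 85 mm) begins 54 mm behind the grasp point. The pads swing forward as they close: fully open they stand 13 mm farther back than shut.
Start: joints at [0.991, 0.313, 1.498, -0, 1.331, -0.223], TCP at [183.384, 491.937, 231.294] pointing down, gripper open.
Joint ranges: [-2.94, 2.94], [-0.97, 2.17], [0.19, 2.56], [-1.23, 4.37], [0.02, 3.11], [-2.88, 2.88]. Speed limits (rad/s): [2.39, 2.39, 3.01, 3.14, 3.14, 3.14].

INTERFACE

Orientations are given as a unit quaternion [w, x, y, z].
In Python, from rig import sense, optics, ctrl gives the robot as it stands.
- The arm moves only by the tool play_rows, never from a script. Its argument "plan" is a list of rows, each a list of 7 numbers: the shift along the world's x, y, z in mm, then the turn, a rotation vector about the world's x, y, z in rad, then the opening, from -1 (shut) to 1 (fully open), so that 0 is half open. A call has 1 to 5 rows; each row shifts and turns the pose as measured when the row begins; what a row does not reach is not made up. A row lasts 1/12 s, in which the tool goes at most 41.7 mm and 7.16 degrees, less where a joint would pass 70% of its speed; a pose out of reach is approached as far as the arm can. A call is refused whole if a number of a shift passes 41.7 or a number of a turn 0.125, either way. A call with a gripper value outside its range is refused whole. The fingers move at their own pace and stop on an object; "grip_force" is the grip in N (left out, the last holds). Time passes only in rows, so rows that do not move let the fingers close. It gives the time, the measured TCP pose, the force and the opening at its end, in the units of the state.
- sense(): the state, without advancing time (a new reading comes with each control period).
- optics.capture(name): name is "scene" or "top" or "wrist"; returns a dict with "img" (384x512x3 uint8, blue, green, red), "fx", "fy", "cx", "cy" (pixels), "world_to_cam" (4x4, takes a point from world to camera coordinates). Camera axes: x right, y up, looking along -z (the intrinsics and any distortion apply to the point x, -y, -z); pixel columns grow to the right and rows downward; lengths in mm; the calibration is good to about 2 mm. A picture is of the moment at which its call begins. There is no depth.
- ctrl.finish_job(): hands the job in, once; it reports no verdict.
The state is a dict: "time_s": time; "joints": joint angles; "dq": joint speeds; "tau": joint torques, N m; "eef_pos": TCP position; "ee_rot": TCP orientation; "force": force on the tool from outside, world axes, zero at the start; "wrist_torque": the same for the moment, N m; "grip_width": opening from 0.0 (shut) to 1.0 (fully open).
Only numpy, scipy, OpenCV 4.12 (cv2) and the standard library are available. Lean on these libraries where they do the work, as an engineer would, in place of code of your own. Each camera call takes 0.05 s, during which the arm holds its last target. There are 200 camera calls.

## Working session

There is one attempt and no reset: what is moved stays moved. The work goes in short steps, Python scripts to look and compute and a tool call to move; the robot and the scene stay as the last step left them, time stands still between calls to the robot, and variables do not carry over. Pictures are saved under pics/ and viewed, about 8 in all and at most 12, crops included, and the job is handed in when it is done.

Besides the shell and the picture viewer there is one more tool, called as name(argument=value, ...), one argument or row to a line, values as JSON. play_rows: Moves the arm, as the interface text tells. Its arguments: {"type":"object","properties":{"plan":{"type":"array"},"grip_force":{"type":"number"}},"required":["plan"]}

```bash
ls; mkdir -p pics
cat > h.py <<'E'
import numpy as np, cv2
from rig import sense, optics, ctrl
def ray(c,u,v):
    M=np.array(c["world_to_cam"]);R=M[:3,:3];t=M[:3,3]
    d=np.array([(u-c["cx"])/c["fx"],-(v-c["cy"])/c["fy"],-1.0])
    return -R.T@t, R.T@d
def onz(c,u,v,z):
    o,d=ray(c,u,v); return o+d*(z-o[2])/d[2]
def px(c,p):
    M=np.array(c["world_to_cam"]);q=M[:3,:3]@np.array(p,float)+M[:3,3]
    return np.array([c["cx"]+c["fx"]*q[0]/-q[2], c["cy"]-c["fy"]*q[1]/-q[2]])
E
python3 - <<'E'
from h import *
s=sense();print({k:np.round(v,3).tolist() for k,v in s.items()})
ims=[]
for n in ["top","scene"]:
    c=optics.capture(n);cv2.imwrite(f"pics/{n}0.png",c["img"])
    print(n,{k:v for k,v in c.items() if k not in("img","world_to_cam")},-c["world_to_cam"][:3,:3].T@c["world_to_cam"][:3,3])
    ims.append(c["img"])
cv2.imwrite("pics/a.png",cv2.resize(ims[0],(800,600)))
cv2.imwrite("pics/b.png",ims[1])
E
```

```text
pics
{'time_s': 0.0, 'joints': [0.991, 0.313, 1.498, -0.0, 1.331, -0.223], 'dq': [0.001, -0.0, -0.0, -0.001, 0.002, -0.0], 'tau': [0.0, -41.227, -25.974, -0.0, 0.004, -0.0], 'eef_pos': [183.229, 491.686, 230.719], 'ee_rot': [-0.0, 0.177, 0.984, -0.001], 'force': [-0.459, -0.195, 0.181], 'wrist_torque': [-0.033, -0.034, -0.018], 'grip_width': 0.997}
top {'fx': 408.5918764484861, 'fy': 408.5918764484861, 'cx': 250.5800957403881, 'cy': 197.30339741320918} [ 335.11369146  -84.99355817 1280.32474902]
scene {'fx': 463.02964876449687, 'fy': 463.02964876449687, 'cx': 259.5517266897308, 'cy': 192.68601114307802} [1389.31226028 -445.5446474  1150.30301604]
```

View pics/a.png

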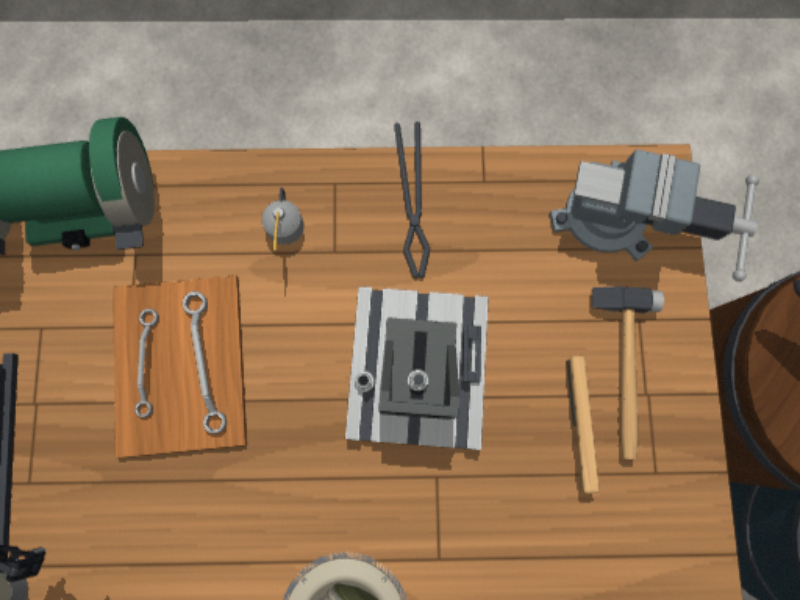

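View pics/b.png

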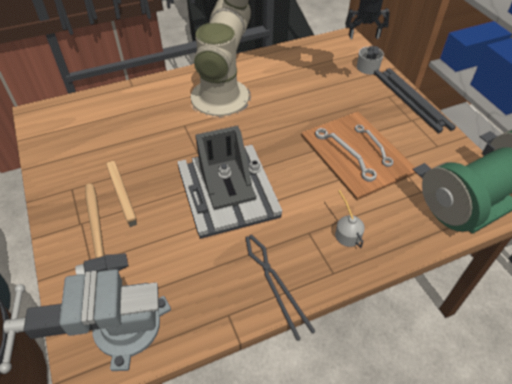

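Top view (800-wide): bigger spanner's rings are at about (195,302) and (214,422), stud at (418,380), angle plate's open side up the image. In the scene view, the spanner's rings are at (322,133) and (369,172), and the nut is at (225,171). I'll compute rough positions next, then take a wrist look to tell the bigger ring from the smaller.

Run:
```python
from h import *
c=optics.capture("top");k=512/800
for n,u,v,z in [("ringU",195,302,38),("ringL",214,422,38),("stud",418,379,98),("bedTL",358,288,40),("bedTR",488,296,40),("bedBL",346,439,40),("bedBR",481,450,40),("sU",148,317,34),("sL",144,409,34),("spare",364,381,70)]:
    print(n,onz(c,u*k,v*k,z).round(1))
s=optics.capture("scene")
for n,u,v,z in [("ring",322,133,38),("ring",369,173,38),("stud",225,170,98)]: print("scene",n,onz(s,u,v,z).round(1))
w=optics.capture("wrist");cv2.imwrite("pics/w0.png",w["img"])
M=w["world_to_cam"];print(w["fx"],w["fy"],w["cx"],w["cy"],(-M[:3,:3].T@M[:3,3]).round(1), M[:3,:3].round(3).tolist())
```

```text
ringU [604.4 291.4  38. ]
ringL [369.2 244.4  38. ]
stud [ 440.2 -144.7   98. ]
bedTL [628.2 -32.1  40. ]
bedTR [ 608.3 -290.9   40. ]
bedBL [333.5  -7.9  40. ]
bedBR [ 309.1 -264.1   40. ]
sU [576.2 384.1  34. ]
sL [396.  380.9  34. ]
spare [440.4 -43.9  70. ]
scene ring [371.7 247.9  38. ]
scene ring [600.3 297.8  38. ]
scene stud [ 457.2 -146.3   98. ]
288.767854018123 288.767854018123 257.3383333270204 190.7990209571265 [119.7 516.8 374.4] [[0.349, 0.937, -0.002], [-0.902, 0.336, -0.272], [-0.254, 0.097, 0.962]]
```

Spanner length comes out at 240 mm and the bed yaw at about -4.8°, and the stud agrees with the bed centre at about (440,-146). Moving over the spanner now.

play_rows(
  plan=[
    [30,-22,4,0,0,0.055,1],
    [30,-22,4,0,0,0.055,1],
    [30,-22,4,0,0,0.055,1],
    [30,-22,4,0,0,0.055,1],
    [30,-22,4,0,0,0.055,1],
  ],
)

```text
time_s: 0.67
eef_pos: [332.3, 380.0, 250.4]
ee_rot: [-0.001, 0.03, 1.0, -0.001]
force: [-0.0, 0.3, 0.2]
grip_width: 0.998
```

play_rows(
  plan=[
    [30,-22,0,0,0,0.055,1],
    [30,-22,0,0,0,0.055,1],
    [30,-22,0,0,0,0.055,1],
    [30,-22,0,0,0,0.055,1],
    [0,0,0,0,0,0,1],
  ],
)

```text
time_s: 1.08
eef_pos: [461.6, 282.7, 251.0]
ee_rot: [-0.0, -0.085, 0.996, -0.001]
force: [0.5, 0.2, -0.4]
grip_width: 1.0
```

Run:
```python
from h import *
s=sense();print(s["eef_pos"],s["ee_rot"],s["joints"])
w=optics.capture("wrist");cv2.imwrite("pics/w1.png",w["img"]);import pickle;pickle.dump(w,open("w1.pkl","wb"))
```

```text
[461.59345539 282.67755952 251.0328405 ] [-2.81922421e-04 -8.48732562e-02  9.96390966e-01 -1.22246839e-03] [ 0.33400789  0.33639867  1.41370327 -0.00226642  1.39264022 -1.40633661]
```

View pics/w1.png

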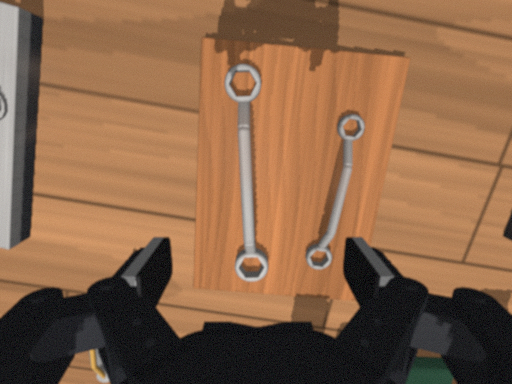

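Wrist view: bigger spanner's rings are at (243,82), near the robot, and (252,265), far end. The small spanner's rings are at (351,126) and (319,258). Image up is world -x. I'll measure the ring sizes.

Run:
```python
from h import *
import pickle
w=pickle.load(open("w1.pkl","rb"));im=w["img"]
hsv=cv2.cvtColor(im,cv2.COLOR_BGR2HSV)
m=((hsv[...,1]<60)&(hsv[...,2]>70)).astype(np.uint8)
print(w["fx"],(-w["world_to_cam"][:3,:3].T@w["world_to_cam"][:3,3]).round(1))
for n,(u,v) in dict(near=(243,82),far=(252,265)).items():
    sub=np.zeros_like(m);sub[v-24:v+25,u-24:u+25]=m[v-24:v+25,u-24:u+25]
    # hole: wood-coloured component containing the centre
    h=1-m;nn,lab,st,cen=cv2.connectedComponentsWithStats(h[v-24:v+25,u-24:u+25],connectivity=4)
    l=lab[24,24];hp=np.argwhere(lab==l)+[v-24,u-24]
    P=np.array([onz(w,b,a,38)[:2] for a,b in hp]);
    scale=np.linalg.norm(onz(w,u+1,v,38)-onz(w,u,v,38))*np.linalg.norm(onz(w,u,v+1,38)-onz(w,u,v,38))
    print(n,"hole c",P.mean(0).round(1),"area",len(hp)*scale,"ext",np.ptp(P,axis=0).round(1))
    ys,xs=np.nonzero(sub);Q=np.array([onz(w,b,a,38)[:2] for a,b in zip(ys,xs)])
    d=np.array([-np.sin(.197),np.cos(.197)]);print(" width across",np.ptp(Q@d).round(1), "mid along-y", (Q@d).min().round(1),(Q@d).max().round(1), "x ext",Q[:,0].min().round(1),Q[:,0].max().round(1))
    cr=cv2.resize(im[v-26:v+27,u-26:u+27],(398,398),interpolation=cv2.INTER_CUBIC);cv2.imwrite(f"pics/r_{n}.png",cr)
a=cv2.imread("pics/r_near.png");b=cv2.imread("pics/r_far.png");cv2.imwrite("pics/r.png",np.hstack([a,b]))
```

```text
288.767854018123 [394.6 272.2 394.5]
near hole c [368.8 249. ] area 612.3813210730024 ext [27.3 28.6]
 width across 41.0 mid along-y 151.2 192.2 x ext 347.5 394.5
far hole c [599.1 297.2] area 531.4050057901568 ext [23.7 27.8]
 width across 44.6 mid along-y 151.4 196.0 x ext 563.8 624.9
```

View pics/r.png

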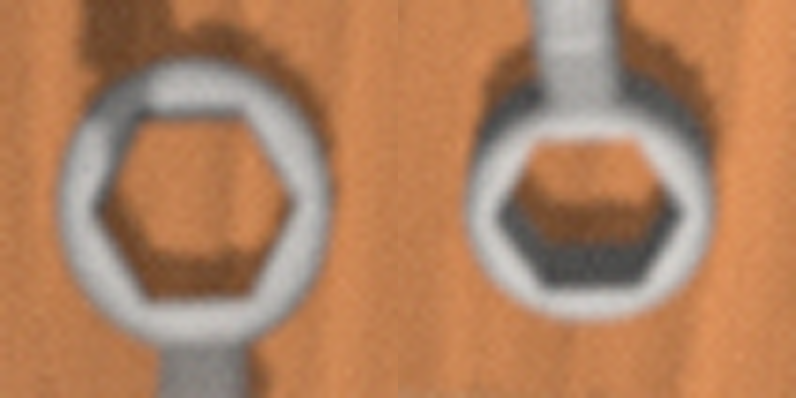

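Both checks point the same way. The far ring, at about (601,297), has a 34 mm hole and 45 mm outside, against 31 and 42 mm for the near one. So the far ring is the bigger one, the spanner's middle is at about (486,272), and its yaw is 11.9°. Descending to grasp.

play_rows(
  plan=[
    [8,-4,-38,0,0,0.012,1],
    [8,-4,-38,0,0,0.012,1],
    [8,-3,-38,0,0,0.012,1],
    [0,0,-38,0,0,0,1],
    [0,0,0,0,0,0,1],
  ],
)

```text
time_s: 1.55
eef_pos: [482.4, 275.1, 96.5]
ee_rot: [0.003, -0.102, 0.995, 0.001]
force: [-0.1, -0.5, -1.1]
grip_width: 1.001
```

Run:
```python
from h import *
s=sense();q=s["ee_rot"];print(s["eef_pos"].round(1) if hasattr(s["eef_pos"],'round') else s["eef_pos"],q,"yaw",np.degrees(2*np.arctan2(q[2],q[1])))
w=optics.capture("wrist");cv2.imwrite("pics/w2.png",w["img"]);import pickle;pickle.dump(w,open("w2.pkl","wb"))
im=w["img"]; hsv=cv2.cvtColor(im,cv2.COLOR_BGR2HSV)
m=((hsv[...,1]<60)&(hsv[...,2]>90))
# handle: project points (x along guess) z=70 top
for x in (440,470,500,530):
    y=272+(x-486)*.21
    u,v=px(w,[x,y,70]); v=int(round(v))
    if 0<=v<384:
        row=np.nonzero(m[v,max(0,int(u)-40):int(u)+40])[0]+max(0,int(u)-40)
        if len(row): print(x,(u,v),row.min(),row.max(),[onz(w,r,v,70)[:2].round(1) for r in (row.min(),row.max())])
```

```text
[482.4 275.1  96.5] [ 2.56475667e-03 -1.02217405e-01  9.94758432e-01  8.28271095e-04] yaw 191.73378849241539
440 (np.float64(250.1297792692566), 151) 242 262 [array([440.9, 257.6]), array([438.5, 269.2])]
470 (np.float64(250.5855663377129), 201) 242 263 [array([471.2, 263.5]), array([468.6, 276.2])]
500 (np.float64(250.99996974169008), 246) 243 263 [array([501.2, 269.9]), array([498.5, 282.6])]
530 (np.float64(251.37838092984396), 287) 244 262 [array([531. , 276.3]), array([528.5, 288.3])]
```

View pics/w2.png

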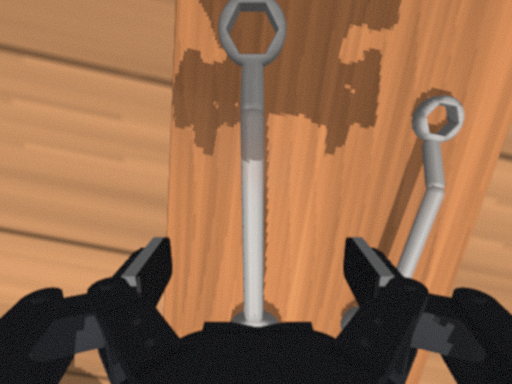

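The handle is at image column 252, with the near ring at (252,27). The handle line has a yaw of 11.85° and passes through (486,273.3), so only a small shift is needed before going down and closing.

Run:
```python
from h import *
import pickle;w=pickle.load(open("w2.pkl","rb"))
p=onz(w,252,27,38);print(p, p+117.4*np.array([1,.21,0]))
```

```text
[368.40172597 248.37564433  38.        ] [485.80172597 273.02964433  38.        ]
```

play_rows(
  plan=[
    [4,-2,-30,-0.002,0.005,0,1],
    [0,0,-20,0,0,0,1],
    [0,0,-2,0,0,0,1],
    [0,0,0,0,0,0,1],
  ],
)

```text
time_s: 1.93
eef_pos: [491.3, 277.9, 57.3]
ee_rot: [0.009, -0.103, 0.995, 0.002]
force: [-0.0, 0.1, 0.2]
grip_width: 0.998
```

```bash
cat >> h.py <<'E'
from scipy.spatial.transform import Rotation as Ro
def need(p,yawdeg):
    s=sense();q=s["ee_rot"];a=np.radians(yawdeg)/2
    R=Ro.from_quat([q[1],q[2],q[3],q[0]]);D=Ro.from_quat([np.cos(a),np.sin(a),0,0])
    print("t",s["time_s"],"pos",np.round(s["eef_pos"],1),"dq",np.abs(s["dq"]).max().round(3),"shift",np.round(np.array(p)-s["eef_pos"],1),"turn",(D*R.inv()).as_rotvec().round(4),"F",np.round(s["force"],1),"T",np.round(s["wrist_torque"],2),"g",round(float(s["grip_width"]),3))
E
python3 -c "
from h import *
need([486,273,44],191.85)"
```

```text
t 1.9333 pos [491.3 277.9  57.3] dq 0.023 shift [ -5.3  -4.9 -13.3] turn [-0.0062  0.0175 -0.0005] F [-0.   0.1  0.2] T [-0.    0.01  0.04] g 0.998
```

play_rows(
  plan=[
    [-3,-3,-8,-0.006,0.017,0,1],
    [-2,-2,-5,0,0,0,1],
    [0,0,0,0,0,0,1],
  ],
)

```text
time_s: 2.18
eef_pos: [488.0, 274.2, 49.6]
ee_rot: [0.004, -0.104, 0.995, 0.001]
force: [-0.1, -0.1, 0.1]
grip_width: 1.002
```

```bash
python3 -c "
from h import *
need([486,273,44],191.85)"
```

```text
t 2.1833 pos [488.  274.2  49.6] dq 0.033 shift [-2.  -1.2 -5.6] turn [-0.0023  0.0072 -0.0017] F [-0.1 -0.1  0.1] T [-0.02  0.   -0.  ] g 1.002
```

play_rows(
  plan=[
    [-2,-1.5,-7,-0.002,0.007,-0.002,1],
    [0,0,-1,0,0,0,1],
    [0,0,0,0,0,0,1],
  ],
)

```text
time_s: 2.43
eef_pos: [486.5, 272.8, 42.8]
ee_rot: [0.001, -0.103, 0.995, 0.0]
force: [0.2, 0.2, 0.2]
grip_width: 0.999
```

play_rows(
  plan=[
    [0,0,0,0,0,0,-1],
    [0,0,0,0,0,0,-1],
    [0,0,0,0,0,0,-1],
    [0,0,0,0,0,0,-1],
    [0,0,0,0,0,0,-1],
  ],
  grip_force=80,
)

```text
time_s: 2.85
eef_pos: [486.7, 272.8, 43.1]
ee_rot: [0.001, -0.103, 0.995, 0.0]
force: [-0.0, -0.7, -0.7]
grip_width: 0.299
```

```bash
python3 -c "
from h import *
need([486,273,44],191.85)"
```

```text
t 2.85 pos [486.7 272.8  43.1] dq 0.002 shift [-0.7  0.2  0.9] turn [-0.0011  0.0026  0.0009] F [-0.  -0.7 -0.7] T [ 0.04 -0.02  0.02] g 0.299
```

play_rows(
  plan=[
    [0,0,0,0,0,0,-1],
    [0,0,0,0,0,0,-1],
    [0,0,0,0,0,0,-1],
    [0,0,4,0,0,0,-1],
    [0,0,20,0,0,0,-1],
  ],
)

```text
time_s: 3.27
eef_pos: [484.2, 271.9, 63.9]
ee_rot: [-0.003, -0.103, 0.995, -0.001]
force: [-0.4, -0.2, -5.1]
grip_width: 0.149
```

play_rows(
  plan=[
    [0,0,35,0,0,0,-1],
    [0,0,40,0,0,0,-1],
    [0,0,40,0,0,0,-1],
    [0,0,40,0,0,0,-1],
    [0,0,30,0,0,-0.05,-1],
  ],
)

```text
time_s: 3.68
eef_pos: [478.3, 270.2, 250.9]
ee_rot: [-0.011, -0.078, 0.997, -0.002]
force: [0.3, -0.3, -3.5]
grip_width: 0.144
```

```bash
python3 -c "
from h import *
need([486,273,250],191.85)"
```

```text
t 3.6833 pos [478.3 270.2 250.9] dq 0.861 shift [ 7.7  2.8 -0.9] turn [ 0.0057 -0.0224  0.0508] F [ 0.3 -0.3 -3.5] T [ 0.04 -0.09  0.03] g 0.144
```

play_rows(
  plan=[
    [4,-13,0,0,-0.01,-0.12,-1],
    [4,-13,0,0,-0.01,-0.12,-1],
    [4,-13,0,0,0,-0.12,-1],
    [4,-13,0,0,0,-0.12,-1],
    [4,-13,0,0,0,-0.12,-1],
  ],
)

```text
time_s: 4.1
eef_pos: [498.5, 205.7, 259.2]
ee_rot: [0.004, 0.23, 0.973, -0.0]
force: [0.3, 0.0, -4.3]
grip_width: 0.148
```

play_rows(
  plan=[
    [4,-13,0,0,0,-0.12,-1],
    [4,-13,0,0,0,-0.12,-1],
    [4,-13,0,0,0,-0.12,-1],
    [4,-13,0,0,0,-0.12,-1],
    [4,-13,0,0,0,-0.12,-1],
  ],
)

```text
time_s: 4.52
eef_pos: [517.0, 137.5, 257.2]
ee_rot: [0.001, 0.518, 0.855, -0.002]
force: [-0.9, 0.8, -5.6]
grip_width: 0.147
```

play_rows(
  plan=[
    [4,-13,0,0,0,-0.12,-1],
    [4,-13,0,0,0,-0.12,-1],
    [4,-13,0,0,0,-0.12,-1],
    [4,-13,0,0,0,-0.12,-1],
    [4,-13,0,0,0,-0.12,-1],
  ],
)

```text
time_s: 4.93
eef_pos: [535.6, 69.4, 255.0]
ee_rot: [-0.003, 0.756, 0.654, -0.004]
force: [1.4, -0.8, -3.8]
grip_width: 0.146
```

play_rows(
  plan=[
    [4,-13,0,0,0,-0.12,-1],
    [4,-13,0,0,0,-0.12,-1],
    [4,-13,0,0,0,-0.12,-1],
    [4,-13,0,0,0,-0.12,-1],
    [4,-13,0,0,0,-0.12,-1],
  ],
)

```text
time_s: 5.35
eef_pos: [554.4, 1.5, 252.7]
ee_rot: [-0.007, 0.921, 0.39, -0.005]
force: [0.6, 0.4, -3.3]
grip_width: 0.149
```

```bash
python3 -c "
from h import *
need([590,-90,250],-5)"
```

```text
t 5.35 pos [554.4   1.5 252.7] dq 1.199 shift [ 35.6 -91.5  -2.7] turn [-0.0155 -0.0106 -0.8893] F [ 0.6  0.4 -3.3] T [ 0.03 -0.02  0.07] g 0.149
```

play_rows(
  plan=[
    [5,-13,0,-0.005,-0.003,-0.12,-1],
    [5,-13,0,-0.005,-0.003,-0.12,-1],
    [5,-13,0,-0.005,-0.003,-0.12,-1],
    [5,-13,0,0,0,-0.12,-1],
    [5,-13,0,0,0,-0.12,-1],
  ],
)

```text
time_s: 5.77
eef_pos: [578.3, -66.2, 250.2]
ee_rot: [-0.002, 0.996, 0.089, -0.006]
force: [-0.3, -1.1, -4.3]
grip_width: 0.152
```

play_rows(
  plan=[
    [5,-13,0,0,0,-0.12,-1],
    [5,-10,0,0,0,-0.1,-1],
    [0,0,0,0,0,0,-1],
    [0,0,0,0,0,0,-1],
  ],
)

```text
time_s: 6.1
eef_pos: [587.8, -92.0, 247.6]
ee_rot: [-0.004, 1.0, -0.029, -0.008]
force: [0.3, 0.3, -4.9]
grip_width: 0.149
```

Run:
```python
from h import *
need([590,-90,250],-5)
w=optics.capture("wrist");cv2.imwrite("pics/w3.png",w["img"]);import pickle;pickle.dump((w,sense()),open("w3.pkl","wb"))
print(px(w,[440,-145.5,98]),px(w,[440,-145.5,90]))
```

```text
t 6.1 pos [587.8 -92.  247.6] dq 0.022 shift [2.2 2.  2.4] turn [-0.0079 -0.0162 -0.0293] F [ 0.3  0.3 -4.9] T [ 0.04 -0.03  0.  ] g 0.149
[310.84461057 295.13816157] [309.70289878 290.94554024]
```

View pics/w3.png

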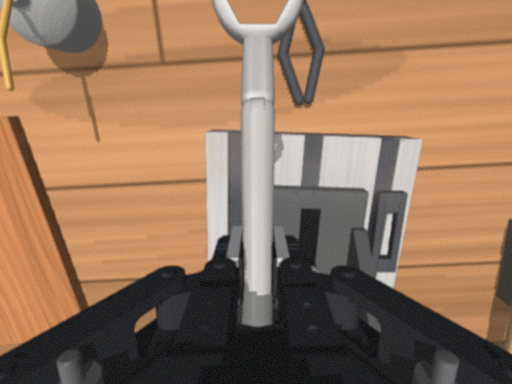

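The view shows the spanner held, with the handle along column 257. The gripper hides the nut, which should be at (310,295), and part of the bed shows at right. I'll shift back so the nut lies in the free upper right of the wrist view.

play_rows(
  plan=[
    [-31,0,1,-0.008,-0.016,-0.03,-1],
    [-31,0,0,0,0,0,-1],
    [-31,0,0,0,0,0,-1],
    [-31,0,0,0,0,0,-1],
    [-31,0,0,0,0,0,-1],
  ],
)

```text
time_s: 6.57
eef_pos: [428.6, -87.6, 244.1]
ee_rot: [-0.001, 0.999, -0.034, -0.002]
force: [-0.0, -0.8, -3.8]
grip_width: 0.145
```

play_rows(
  plan=[
    [-30,0,1,0,0,0,-1],
    [0,0,0,0,0,0,-1],
    [0,0,0,0,0,0,-1],
    [0,0,0,0,0,0,-1],
  ],
)

```text
time_s: 6.9
eef_pos: [391.4, -83.6, 245.6]
ee_rot: [-0.001, 1.0, -0.028, -0.002]
force: [-1.0, 0.7, -4.8]
grip_width: 0.145
```

Run:
```python
from h import *
need([400,-92,250],-5)
w=optics.capture("wrist");im=w["img"];cv2.imwrite("pics/w4.png",im);import pickle;pickle.dump((w,sense()),open("w4.pkl","wb"))
u,v=px(w,[440,-145.5,94]).astype(int);print(u,v)
cr=cv2.resize(im[max(0,v-50):v+50,u-60:u+60],None,fx=4.5,fy=4.5,interpolation=cv2.INTER_CUBIC)
big=cv2.resize(im,(256,192))
o=np.zeros((max(cr.shape[0],192),cr.shape[1]+256,3),np.uint8);o[:cr.shape[0],:cr.shape[1]]=cr;o[:192,cr.shape[1]:]=big
cv2.imwrite("pics/n4.png",o)
```

```text
t 6.9 pos [391.4 -83.6 245.6] dq 0.014 shift [ 8.6 -8.4  4.4] turn [-0.0022 -0.0037 -0.0307] F [-1.   0.7 -4.8] T [ 0.06 -0.02  0.01] g 0.145
317 127
```

View pics/n4.png

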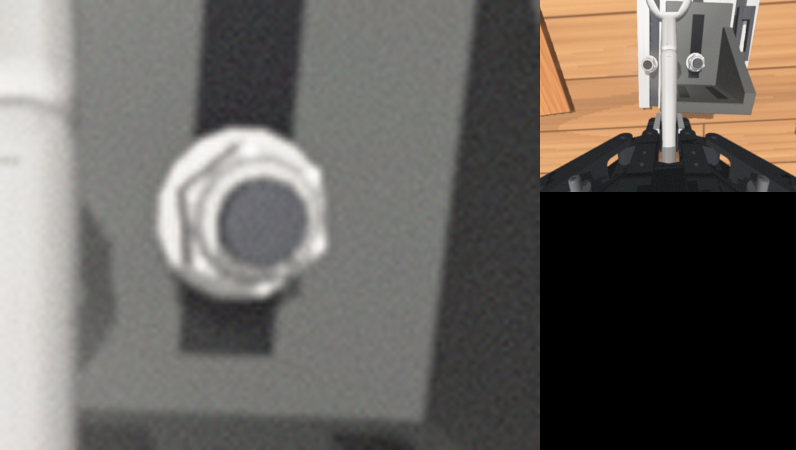

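The stud top is at crop (262,220), which is pixel (315,126), and the collar and hexagon are clear. The hexagon's left flat runs almost vertically in the image at crop x≈185. I'll enlarge it to take the phase from the corners.

Run:
```python
from h import *
import pickle
w,s=pickle.load(open("w4.pkl","rb"));im=w["img"]
print(onz(w,257+262/4.5,77+220/4.5,98))
x0,y0=288,101
cr=im[y0:y0+48,x0:x0+48].astype(float)
g=cr.mean(2);g=np.clip((g-110)/(250-110),0,1)**1.5*255
g=cv2.resize(g.astype(np.uint8),None,fx=12,fy=12,interpolation=cv2.INTER_CUBIC)
cv2.imwrite("pics/n5.png",g)
```

```text
[ 441.49507743 -142.84835163   98.        ]
```

View pics/n5.png

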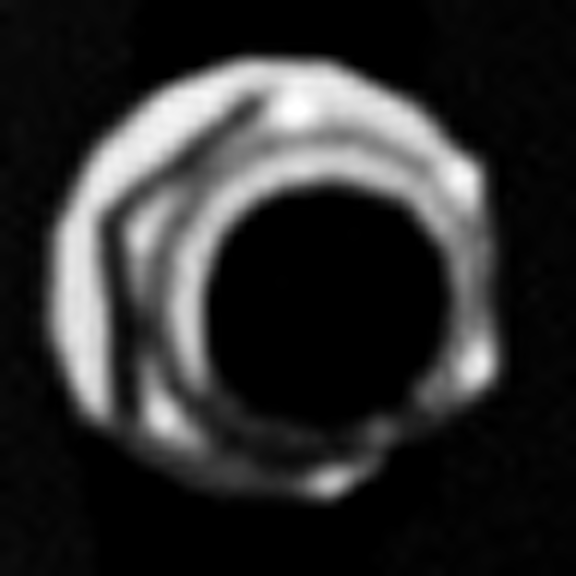

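Six bright corner chamfers are visible in the crop at (145,230), (290,105), (470,175), (482,365), (325,485) and (160,415). I'll project them at the chamfer height for the phase.

Run:
```python
from h import *
import pickle
w,s=pickle.load(open("w4.pkl","rb"))
C=np.array([(145,230),(290,105),(470,175),(482,365),(325,485),(160,415)])/12+[288,101]
for z in(86,88):
    P=np.array([onz(w,u,v,z)[:2] for u,v in C]);c=P.mean(0)
    a=np.degrees(np.arctan2(*(P-c).T[::-1]));r=np.hypot(*(P-c).T)
    m=np.exp(1j*np.radians(a*6)).mean();print(z,c.round(1),a.round(1),r.round(1),"corner phase",np.degrees(np.angle(m))/6,abs(m))
# left flat at collar level and right silhouette
for n,p,q,z in[("left",(105,215),(120,425),66),("right",(487,170),(497,378),84),("stud",(327,305),(327,306),98)]:
    A,B=[onz(w,k[0]/12+288,k[1]/12+101,z)[:2] for k in(p,q)];print(n,A.round(1),B.round(1),np.degrees(np.arctan2(*(A-B)[::-1])))
```

```text
86 [ 440.9 -143.9] [  65.7    6.4  -55.  -114.1 -176.1  125.1] [15.5 16.  16.3 16.  16.  16. ] corner phase 5.32564147495654 0.9964650410792584
88 [ 441.  -143.5] [  65.7    6.4  -55.  -114.1 -176.1  125.1] [15.4 15.9 16.2 15.8 15.9 15.9] corner phase 5.325641474956545 0.9964650410792586
left [ 447.8 -129. ] [ 429. -130.] 3.0985843834174043
right [ 450.5 -159.2] [ 433.  -160.2] 3.4654668258450423
stud [ 441.  -142.9] [ 440.9 -142.9] -0.08228345223414812
```

Run:
```python
from h import *
import pickle
for f in("w3.pkl","w4.pkl"):
    w,s=pickle.load(open(f,"rb"));im=w["img"];q=s["ee_rot"];R=Ro.from_quat([q[1],q[2],q[3],q[0]]).as_matrix();p=s["eef_pos"]
    g=im.astype(float).mean(2)
    for tx in (35,45,55,62):
        P=p+R@np.array([tx,0,-26]);u,v=px(w,P);r=int(round(v));row=g[r,230:290];th=150
        on=np.nonzero(row>th)[0]+230
        L=R.T@(onz(w,on.min()-.5,r,P[2])-p);H=R.T@(onz(w,on.max()+.5,r,P[2])-p)
        print(f,tx,r,on.min(),on.max(),L.round(1),H.round(1))
    P=p+R@np.array([120.9,0,6]);print("ring small at px",px(w,P))
    d=np.array([R[0,0],R[1,0]]);print(np.degrees(np.arctan2(d[1],d[0])))
```

```text
w3.pkl 35 194 243 270 [ 35.1  -6.9 -26. ] [ 35.2   5.  -26. ]
w3.pkl 45 171 243 289 [ 45.1  -6.7 -26. ] [ 45.1  12.8 -26.1]
w3.pkl 55 147 243 289 [ 55.   -6.6 -26. ] [ 55.   12.5 -26.1]
w3.pkl 62 129 236 289 [ 62.2  -9.3 -25.9] [ 62.2  12.3 -26.1]
ring small at px [258.39523697  -8.79471106]
-3.3026552717273097
w4.pkl 35 194 236 271 [ 34.8 -10.  -26. ] [ 34.8   5.3 -26. ]
w4.pkl 45 170 236 272 [ 45.1  -9.8 -26. ] [ 45.1   5.6 -26. ]
w4.pkl 55 146 237 272 [ 55.   -9.2 -26. ] [ 55.    5.4 -26. ]
w4.pkl 62 128 230 272 [ 62.2 -11.8 -26. ] [ 62.2   5.3 -26. ]
ring small at px [258.79262039  -9.91026716]
-3.2433547967890934
```

play_rows(
  plan=[
    [31,-22,0,0,0,-0.078,-1],
    [31,-22,0,0,0,-0.078,-1],
    [31,-22,0,0,0,-0.078,-1],
    [31,-22,0,0,0,-0.078,-1],
    [31,-22,0,0,0,-0.078,-1],
  ],
)

```text
time_s: 7.37
eef_pos: [551.8, -192.5, 244.7]
ee_rot: [-0.002, 0.975, -0.223, -0.002]
force: [1.4, -1.0, -3.7]
grip_width: 0.147
```

play_rows(
  plan=[
    [0,0,0,0,0,0,-1],
    [0,0,0,0,0,0,-1],
  ],
)

```text
time_s: 7.53
eef_pos: [557.3, -196.1, 239.5]
ee_rot: [-0.003, 0.974, -0.225, -0.004]
force: [-0.8, 0.4, -4.6]
grip_width: 0.142
```

Run:
```python
from h import *
need([548.8,-196.1,200],-25.5)
```

```text
t 7.5333 pos [ 557.3 -196.1  239.5] dq 0.11 shift [ -8.5   0.  -39.5] turn [-0.007  -0.0058  0.0088] F [-0.8  0.4 -4.6] T [0.08 0.02 0.02] g 0.142
```

play_rows(
  plan=[
    [-5,0,-25,-0.004,-0.003,0.005,-1],
    [-4,0,-30,-0.003,-0.003,0.004,-1],
    [0,0,-30,0,0,0,-1],
    [0,0,-8,0,0,0,-1],
    [0,0,0,0,0,0,-1],
  ],
)

```text
time_s: 7.95
eef_pos: [549.2, -193.9, 142.7]
ee_rot: [0.0, 0.976, -0.216, 0.001]
force: [-0.5, -0.8, -3.5]
grip_width: 0.147
```

Run:
```python
from h import *
need([548.8,-196.1,132],-25.5)
o=[]
for n in("top","scene"):
    c=optics.capture(n);u,v=px(c,[440.8,-144.6,98]).astype(int);print(n,u,v)
    o.append(cv2.resize(c["img"][v-40:v+40,u-40:u+40],(400,400),interpolation=cv2.INTER_CUBIC));cv2.imwrite(f"pics/{n}6.png",c["img"])
cv2.imwrite("pics/h6.png",np.hstack(o))
```

```text
t 7.95 pos [ 549.2 -193.9  142.7] dq 0.018 shift [ -0.4  -2.2 -10.7] turn [ 0.0006  0.0017 -0.0086] F [-0.5 -0.8 -3.5] T [-0.01  0.    0.  ] g 0.147
top 267 242
scene 223 166
```

View pics/h6.png

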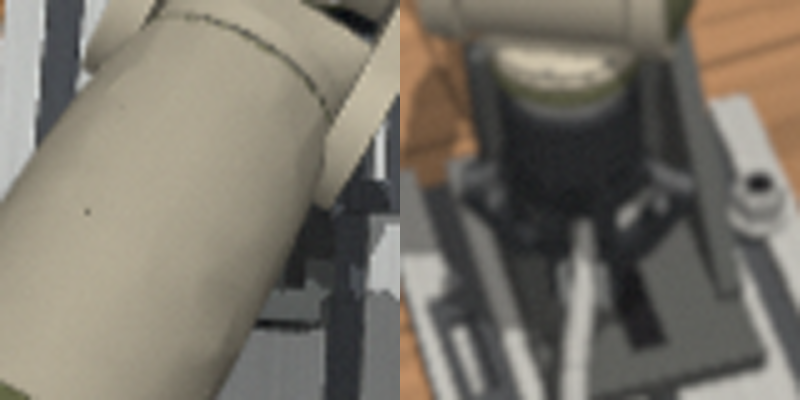

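Both views are blocked by the arm, at top crop (200,200) and scene crop (560,150), so I go by force. Nut-top contact is expected near TCP z 113, and seated near z 89.

play_rows(
  plan=[
    [-0.4,-2.2,-12,0,0.002,-0.009,-1],
    [0,0,-10,0,0,0,-1],
    [0,0,0,0,0,0,-1],
    [0,0,0,0,0,0,-1],
  ],
)

```text
time_s: 8.38
eef_pos: [551.9, -197.8, 125.8]
ee_rot: [0.002, 0.975, -0.221, 0.006]
force: [-0.8, -0.0, -3.8]
grip_width: 0.149
```

Run:
```python
from h import *
need([548.8,-196.1,113],-25.5)
```

```text
t 8.3833 pos [ 551.9 -197.8  125.8] dq 0.01 shift [ -3.1   1.7 -12.8] turn [0.0069 0.0099 0.0007] F [-0.8 -0.  -3.8] T [ 0.01  0.01 -0.02] g 0.149
```

play_rows(
  plan=[
    [-3,1.7,-7,0.007,0.01,0,-1],
    [-1,0,-4,0.001,0.002,0,-1],
    [0,0,0,0,0,0,-1],
    [0,0,0,0,0,0,-1],
  ],
)

```text
time_s: 8.72
eef_pos: [547.8, -196.2, 114.6]
ee_rot: [-0.0, 0.975, -0.221, -0.001]
force: [0.4, -0.1, -4.2]
grip_width: 0.151
```

Run:
```python
from h import *
need([548.8,-196.1,113],-25.5)
```

```text
t 8.7167 pos [ 547.8 -196.2  114.6] dq 0.005 shift [ 1.   0.1 -1.6] turn [-0.0012 -0.0021  0.0008] F [ 0.4 -0.1 -4.2] T [ 0.01 -0.01  0.01] g 0.151
```

Now small steps downwards through the contact height.

play_rows(
  plan=[
    [0.8,0,-2.5,0,0,0,-1],
    [0,0,-2,0,0,0,-1],
    [0,0,0,0,0,0,-1],
  ],
)

```text
time_s: 8.97
eef_pos: [548.8, -196.3, 110.0]
ee_rot: [-0.0, 0.975, -0.221, -0.001]
force: [-0.6, -0.2, -3.3]
grip_width: 0.15
```

Run:
```python
from h import *
need([548.8,-196.1,106],-25.5)
```

```text
t 8.9667 pos [ 548.8 -196.3  110. ] dq 0.008 shift [-0.   0.2 -4. ] turn [-0.0009 -0.0015  0.0008] F [-0.6 -0.2 -3.3] T [ 0.05  0.12 -0.01] g 0.15
```

play_rows(
  plan=[
    [0,0,-2,0,0,0,-1],
    [0,0,-2,0,0,0,-1],
    [0,0,0,0,0,0,-1],
  ],
)

```text
time_s: 9.22
eef_pos: [548.9, -196.1, 106.3]
ee_rot: [-0.0, 0.975, -0.221, -0.001]
force: [-0.5, 1.3, -0.1]
grip_width: 0.149
```

Run:
```python
from h import *
need([548.8,-196.1,106],-25.5)
```

```text
t 9.2167 pos [ 548.9 -196.1  106.3] dq 0.009 shift [-0.1  0.  -0.3] turn [-0.0013 -0.0015  0.0009] F [-0.5  1.3 -0.1] T [ 0.29  0.46 -0.03] g 0.149
```

play_rows(
  plan=[
    [0,1,-1,0,0,0,-1],
    [0,0,-2,0,0,0,-1],
    [0,0,0,0,0,0,-1],
  ],
)

```text
time_s: 9.47
eef_pos: [548.4, -194.8, 102.9]
ee_rot: [-0.0, 0.975, -0.221, -0.002]
force: [-1.4, 0.6, -4.0]
grip_width: 0.146
```

Run:
```python
from h import *
need([548.8,-196.1,106],-25.5)
```

```text
t 9.4667 pos [ 548.4 -194.8  102.9] dq 0.004 shift [ 0.4 -1.3  3.1] turn [-0.0016 -0.0029  0.0005] F [-1.4  0.6 -4. ] T [0.07 0.08 0.03] g 0.146
```

The vertical load dropped away after the sideways nudge, so the ring is going on. Continuing down.

play_rows(
  plan=[
    [-0.5,0,-3,0,0,0,-1],
    [-0.3,0,-3,0,-0.001,0,-1],
    [0,0,-3,0,0,0,-1],
    [0,0,0,0,0,0,-1],
  ],
)

```text
time_s: 9.8
eef_pos: [547.8, -195.0, 92.5]
ee_rot: [-0.0, 0.975, -0.221, -0.0]
force: [0.1, 1.5, -5.1]
grip_width: 0.149
```

Run:
```python
from h import *
need([548.4,-194.8,89.5],-25.5)
```

```text
t 9.8 pos [ 547.8 -195.    92.5] dq 0.003 shift [ 0.6  0.2 -3. ] turn [-0.001  -0.0007  0.0006] F [ 0.1  1.5 -5.1] T [ 0.03 -0.01 -0.03] g 0.149
```

Seated to within about 3 mm, with only the spanner's weight on the wrist. First short clockwise stroke, from -25.5° towards -44°, with the TCP on an arc about the stud.

play_rows(
  plan=[
    [0,0,-2,0,0,0,-1],
    [-4.3,-8.3,0,0,0,-0.079,-1],
    [-5.6,-8.8,0,0,0,-0.087,-1],
    [0,0,0,0,0,0,-1],
  ],
)

```text
time_s: 10.13
eef_pos: [537.9, -211.8, 89.6]
ee_rot: [-0.001, 0.953, -0.303, -0.001]
force: [-1.2, -0.9, -3.7]
grip_width: 0.148
```

```bash
cat >> h.py <<'E'
def arc(S,r,z,th,ths=()):
    # error to the arc point th, and the rows to go on through ths (deg)
    T=lambda t:np.array([S[0]+r*np.cos(np.radians(t)),S[1]+r*np.sin(np.radians(t)),z])
    need(T(th),th); s=sense();q=s["ee_rot"];print("yaw",np.degrees(2*np.arctan2(q[2],q[1])).round(2),"R to S",np.hypot(*(s["eef_pos"][:2]-S)).round(2),"ang",np.degrees(np.arctan2(*(s["eef_pos"][:2]-S)[::-1])).round(2),"tang F",(s["force"][:2]@[-np.sin(np.radians(th)),np.cos(np.radians(th))]).round(2))
    p=T(th);t0=th
    for t in ths: print(t,(T(t)-p).round(1)[:2],round(np.radians(t-t0),3));p=T(t);t0=t
E
python3 - <<'E'
from h import *
arc(np.array([439.8,-143.4]),119.7,90.5,-35,(-40,-44))
E
```

```text
t 10.1333 pos [ 537.9 -211.8   89.6] dq 0.08 shift [-0.1 -0.2  0.9] turn [-0.0017 -0.0006  0.0047] F [-1.2 -0.9 -3.7] T [-0.02  0.32  0.16] g 0.148
yaw -35.27 R to S 119.63 ang -34.88 tang F -1.44
-40 [-6.4 -8.3] -0.087
-44 [-5.6 -6.2] -0.07
```

play_rows(
  plan=[
    [-6.4,-8.5,0.5,0,0,-0.082,-1],
    [-5.6,-6.2,0,0,0,-0.07,-1],
    [0,0,0,0,0,0,-1],
  ],
)

```text
time_s: 10.38
eef_pos: [526.5, -225.5, 89.9]
ee_rot: [-0.001, 0.928, -0.373, -0.0]
force: [-0.4, -0.4, -3.6]
grip_width: 0.15
```

Run:
```python
from h import *
arc(np.array([439.8,-143.4]),119.7,90.5,-44)
```

```text
t 10.3833 pos [ 526.5 -225.5   89.9] dq 0.076 shift [-0.6 -1.   0.6] turn [-0.0028  0.001  -0.0028] F [-0.4 -0.4 -3.6] T [-0.11  0.19  0.19] g 0.15
yaw -43.84 R to S 119.44 ang -43.43 tang F -0.57
```

The force reads low because a still row resets the target. I'll read it during motion on the next stroke. Lift and swing back about 60°: relieve first, then lift.

Run:
```python
from h import *
arc(np.array([439.8,-143.4]),119.7,90.5,-44,(-40.5,-34,-28,-22,-16,-10,-4,2,8,14,20))
```

```text
t 10.3833 pos [ 526.5 -225.5   89.9] dq 0.076 shift [-0.6 -1.   0.6] turn [-0.0028  0.001  -0.0028] F [-0.4 -0.4 -3.6] T [-0.11  0.19  0.19] g 0.15
yaw -43.84 R to S 119.44 ang -43.43 tang F -0.57
-40.5 [4.9 5.4] 0.061
-34 [ 8.2 10.8] 0.113
-28 [ 6.5 10.7] 0.105
-22 [ 5.3 11.4] 0.105
-16 [ 4.1 11.8] 0.105
-10 [ 2.8 12.2] 0.105
-4 [ 1.5 12.4] 0.105
2 [ 0.2 12.5] 0.105
8 [-1.1 12.5] 0.105
14 [-2.4 12.3] 0.105
20 [-3.7 12. ] 0.105
```

play_rows(
  plan=[
    [4.5,5.5,0,0,0,0.06,-1],
    [0,0,10,0,0,0,-1],
    [0,0,12,0,0,0,-1],
    [0,0,12,0,0,0,-1],
    [0,0,0,0,0,0,-1],
  ],
)

```text
time_s: 10.8
eef_pos: [532.6, -219.2, 126.7]
ee_rot: [-0.001, 0.941, -0.339, 0.001]
force: [0.6, -0.6, -3.9]
grip_width: 0.143
```

Run:
```python
from h import *
arc(np.array([439.8,-143.4]),119.7,122,-40)
```

```text
t 10.8 pos [ 532.6 -219.2  126.7] dq 0.02 shift [-1.2 -1.1 -4.7] turn [-0.0013  0.0025 -0.0066] F [ 0.6 -0.6 -3.9] T [ 0.03 -0.05 -0.03] g 0.143
yaw -39.62 R to S 119.89 ang -39.25 tang F -0.06
```

play_rows(
  plan=[
    [7,10,-2,0,0,0.103,-1],
    [6.5,10.7,-2,0,0,0.105,-1],
    [5.3,11.4,0,0,0,0.105,-1],
    [4.1,11.8,0,0,0,0.105,-1],
    [2.8,12.2,0,0,0,0.105,-1],
  ],
)

```text
time_s: 11.22
eef_pos: [559.5, -162.8, 123.9]
ee_rot: [-0.001, 0.997, -0.073, 0.002]
force: [1.9, -0.6, -3.4]
grip_width: 0.149
```

play_rows(
  plan=[
    [1.5,12.4,0,0,0,0.105,-1],
    [0.2,12.5,0,0,0,0.105,-1],
    [-1.1,12.5,0,0,0,0.105,-1],
    [-2.4,12.3,0,0,0,0.105,-1],
  ],
)

```text
time_s: 11.55
eef_pos: [558.4, -109.8, 123.3]
ee_rot: [-0.001, 0.989, 0.149, 0.002]
force: [0.3, -0.3, -4.1]
grip_width: 0.146
```

Run:
```python
from h import *
arc(np.array([439.8,-143.4]),119.7,115,20)
```

```text
t 11.55 pos [ 558.4 -109.8  123.3] dq 1.096 shift [-6.1  7.4 -8.3] turn [-0.0028  0.0032  0.0494] F [ 0.3 -0.3 -4.1] T [0.   0.03 0.01] g 0.146
yaw 17.17 R to S 123.25 ang 15.8 tang F -0.35
```

play_rows(
  plan=[
    [-4,4,-2,-0.003,0.003,0.02,-1],
    [0,0,0,0,0,0,-1],
    [0,0,0,0,0,0,-1],
  ],
)

```text
time_s: 11.8
eef_pos: [553.7, -103.4, 121.0]
ee_rot: [0.0, 0.987, 0.162, -0.0]
force: [-0.4, 0.5, -3.6]
grip_width: 0.146
```

Run:
```python
from h import *
arc(np.array([439.8,-143.4]),119.7,114,20)
```

```text
t 11.8 pos [ 553.7 -103.4  121. ] dq 0.016 shift [-1.5  0.9 -7. ] turn [ 0.0002 -0.0009  0.0241] F [-0.4  0.5 -3.6] T [-0.03 -0.06  0.03] g 0.146
yaw 18.62 R to S 120.76 ang 19.35 tang F 0.63
```

play_rows(
  plan=[
    [-1.3,0.9,-5,0,0,0.024,-1],
    [0,0,-3,0,0,0,-1],
    [0,0,0,0,0,0,-1],
  ],
)

```text
time_s: 12.05
eef_pos: [552.5, -104.0, 112.2]
ee_rot: [0.0, 0.985, 0.172, -0.0]
force: [0.3, 0.4, -3.7]
grip_width: 0.145
```

Run:
```python
from h import *
arc(np.array([439.8,-143.4]),119.7,108,20)
```

```text
t 12.05 pos [ 552.5 -104.   112.2] dq 0.008 shift [-0.2  1.5 -4.2] turn [ 0.0007 -0.0004  0.0036] F [ 0.3  0.4 -3.7] T [-0.04  0.03 -0.04] g 0.145
yaw 19.79 R to S 119.38 ang 19.28 tang F 0.29
```

play_rows(
  plan=[
    [-0.2,1.4,-2.5,0,0,0.003,-1],
    [0,0,-2,0,0,0,-1],
    [0,0,-2,0,0,0,-1],
    [0,0,0,0,0,0,-1],
  ],
)

```text
time_s: 12.38
eef_pos: [552.2, -103.5, 104.5]
ee_rot: [0.0, 0.985, 0.172, -0.001]
force: [0.5, 0.2, -4.4]
grip_width: 0.147
```

Run:
```python
from h import *
arc(np.array([439.8,-143.4]),119.7,104,20)
```

```text
t 12.3833 pos [ 552.2 -103.5  104.5] dq 0.006 shift [ 0.1  1.  -0.5] turn [ 0.0005 -0.001   0.0035] F [ 0.5  0.2 -4.4] T [ 0.02 -0.01 -0.05] g 0.147
yaw 19.8 R to S 119.29 ang 19.56 tang F 0.05
```

It went on freely, so the nut did turn with the first stroke. Seat it fully.

play_rows(
  plan=[
    [0,0.5,-4,0,0,0,-1],
    [0,0,-4,0,0,0,-1],
    [0,0,-3.5,0,0,0,-1],
    [0,0,0,0,0,0,-1],
  ],
)

```text
time_s: 12.72
eef_pos: [552.2, -103.0, 91.8]
ee_rot: [0.0, 0.985, 0.172, -0.0]
force: [-0.2, -0.1, -5.1]
grip_width: 0.147
```

Run:
```python
from h import *
arc(np.array([439.8,-143.4]),119.7,90.5,20,(14,8,2,-4,-10,-16,-22,-28,-34,-40,-43))
```

```text
t 12.7167 pos [ 552.2 -103.    91.8] dq 0.003 shift [ 0.   0.6 -1.3] turn [ 0.0006 -0.0009  0.0039] F [-0.2 -0.1 -5.1] T [ 0.01  0.05 -0.02] g 0.147
yaw 19.78 R to S 119.47 ang 19.74 tang F -0.05
14 [  3.7 -12. ] -0.105
8 [  2.4 -12.3] -0.105
2 [  1.1 -12.5] -0.105
-4 [ -0.2 -12.5] -0.105
-10 [ -1.5 -12.4] -0.105
-16 [ -2.8 -12.2] -0.105
-22 [ -4.1 -11.8] -0.105
-28 [ -5.3 -11.4] -0.105
-34 [ -6.5 -10.7] -0.105
-40 [ -7.5 -10. ] -0.105
-43 [-4.2 -4.7] -0.052
```

play_rows(
  plan=[
    [3.7,-11.5,0,0,0,-0.105,-1],
    [2.4,-12.3,0,0,0,-0.105,-1],
    [1.1,-12.5,0,0,0,-0.105,-1],
    [-0.2,-12.5,0,0,0,-0.105,-1],
  ],
)

```text
time_s: 13.05
eef_pos: [559.2, -151.2, 91.4]
ee_rot: [0.0, 0.999, -0.04, -0.001]
force: [-2.6, 0.1, -4.8]
grip_width: 0.146
```

Run:
```python
from h import *
arc(np.array([439.8,-143.4]),119.7,90.5,-4)
```

```text
t 13.05 pos [ 559.2 -151.2   91.4] dq 1.046 shift [-0.  -0.6 -0.9] turn [ 0.0006 -0.003   0.0108] F [-2.6  0.1 -4.8] T [0.13 0.33 0.66] g 0.146
yaw -4.62 R to S 119.67 ang -3.73 tang F -0.12
```

Wrist torque about z is 0.66 N m in motion, so the nut is turning. Continue the stroke.

play_rows(
  plan=[
    [-1.5,-12.8,0,0,0,-0.1,-1],
    [-2.8,-12.2,0,0,0,-0.105,-1],
    [-4.1,-11.8,0,0,0,-0.105,-1],
    [-5.3,-11.4,0,0,0,-0.105,-1],
    [-6.5,-10.7,0,0,0,-0.105,-1],
  ],
)

```text
time_s: 13.47
eef_pos: [538.2, -211.5, 90.8]
ee_rot: [-0.001, 0.952, -0.305, -0.003]
force: [-1.5, 2.4, -3.0]
grip_width: 0.149
```

Run:
```python
from h import *
arc(np.array([439.8,-143.4]),119.7,90.5,-34)
```

```text
t 13.4667 pos [ 538.2 -211.5   90.8] dq 1.021 shift [ 0.8  1.2 -0.3] turn [-0.0031 -0.0056  0.0269] F [-1.5  2.4 -3. ] T [0.36 0.34 0.6 ] g 0.149
yaw -35.54 R to S 119.68 ang -34.67 tang F 1.19
```

play_rows(
  plan=[
    [-7,-8,0,0,0,-0.08,-1],
    [-3,-3.5,0,0,0,-0.03,-1],
    [0,0,0,0,0,0,-1],
  ],
)

```text
time_s: 13.72
eef_pos: [527.9, -224.2, 91.1]
ee_rot: [-0.002, 0.932, -0.363, -0.002]
force: [1.6, 3.9, -3.7]
grip_width: 0.145
```

Run:
```python
from h import *
arc(np.array([439.8,-143.4]),119.7,90.5,-42,(-39,))
```

```text
t 13.7167 pos [ 527.9 -224.2   91.1] dq 0.011 shift [ 0.9  0.7 -0.6] turn [-0.0054 -0.003   0.0102] F [ 1.6  3.9 -3.7] T [ 0.44 -0.25 -0.04] g 0.145
yaw -42.59 R to S 119.54 ang -42.53 tang F 3.96
-39 [4.1 4.8] 0.052
```

play_rows(
  plan=[
    [4.6,5,0,0.003,0.002,0.06,-1],
    [0,0,10,0,0,0,-1],
    [0,0,12,0,0,0,-1],
    [0,0,10,0,0,0,-1],
    [0,0,0,0,0,0,-1],
  ],
)

```text
time_s: 14.13
eef_pos: [533.1, -219.0, 125.7]
ee_rot: [-0.002, 0.943, -0.334, -0.003]
force: [1.0, -0.5, -3.8]
grip_width: 0.146
```

play_rows(
  plan=[
    [8,10.5,0,0,0,0.11,-1],
    [6.5,10.7,0,0,0,0.105,-1],
    [5.3,11.4,0,0,0,0.105,-1],
    [4.1,11.8,0,0,0,0.105,-1],
    [2.8,12.2,0,0,0,0.105,-1],
  ],
)

```text
time_s: 14.55
eef_pos: [560.2, -163.4, 127.5]
ee_rot: [0.0, 0.998, -0.067, -0.003]
force: [0.8, -0.2, -4.2]
grip_width: 0.147
```

play_rows(
  plan=[
    [1,12.4,0,0,0,0.105,-1],
    [-0.5,12.5,0,0,0,0.105,-1],
    [-2,12.5,0,0,0,0.105,-1],
    [-3.5,12.3,0,0,0,0.105,-1],
    [0,0,0,0,0,0,-1],
  ],
)

```text
time_s: 14.97
eef_pos: [554.9, -109.8, 127.5]
ee_rot: [0.001, 0.988, 0.156, -0.003]
force: [-0.8, 0.6, -3.5]
grip_width: 0.149
```

Run:
```python
from h import *
arc(np.array([439.8,-143.4]),119.7,115,21)
```

```text
t 14.9667 pos [ 554.9 -109.8  127.5] dq 0.094 shift [ -3.4   9.3 -12.5] turn [ 0.0031 -0.0053  0.0541] F [-0.8  0.6 -3.5] T [-0.    0.01  0.03] g 0.149
yaw 17.9 R to S 119.92 ang 16.28 tang F 0.89
```

play_rows(
  plan=[
    [-3.4,9.3,-6,0.003,-0.005,0.054,-1],
    [0,0,-5,0,0,0,-1],
    [0,0,0,0,0,0,-1],
  ],
)

```text
time_s: 15.22
eef_pos: [551.8, -101.1, 116.6]
ee_rot: [0.001, 0.984, 0.18, 0.0]
force: [0.1, 0.0, -4.8]
grip_width: 0.154
```

Run:
```python
from h import *
arc(np.array([439.8,-143.4]),119.7,112,21)
```

```text
t 15.2167 pos [ 551.8 -101.1  116.6] dq 0.012 shift [-0.2  0.6 -4.6] turn [0.0018 0.0009 0.0049] F [ 0.1  0.  -4.8] T [-0.05 -0.03 -0.04] g 0.154
yaw 20.72 R to S 119.7 ang 20.69 tang F -0.02
```

play_rows(
  plan=[
    [-0.2,0.4,-4,0.001,0,0.003,-1],
    [0,0,-3,0,0,0,-1],
    [0,0,-3,0,0,0,-1],
    [0,0,0,0,0,0,-1],
  ],
)

```text
time_s: 15.55
eef_pos: [552.2, -102.8, 106.0]
ee_rot: [0.001, 0.984, 0.177, 0.001]
force: [-0.3, 1.0, -4.0]
grip_width: 0.145
```

Run:
```python
from h import *
arc(np.array([439.8,-143.4]),119.7,104,21)
```

```text
t 15.55 pos [ 552.2 -102.8  106. ] dq 0.013 shift [-0.7  2.3 -2. ] turn [0.0013 0.0013 0.0106] F [-0.3  1.  -4. ] T [ 0.26  0.2  -0.16] g 0.145
yaw 20.39 R to S 119.51 ang 19.85 tang F 1.06
```

play_rows(
  plan=[
    [0,0.5,-2.5,0,0,-0.01,-1],
    [0,0,-3,0,0,0,-1],
    [0,0,0,0,0,0,-1],
  ],
)

```text
time_s: 15.8
eef_pos: [552.3, -103.1, 99.8]
ee_rot: [0.001, 0.985, 0.171, 0.0]
force: [0.1, 0.7, -4.5]
grip_width: 0.149
```

Run:
```python
from h import *
arc(np.array([439.8,-143.4]),119.7,104,20)
```

```text
t 15.8 pos [ 552.3 -103.1   99.8] dq 0.01 shift [-0.   0.7  4.2] turn [0.002  0.0011 0.0057] F [ 0.1  0.7 -4.5] T [-0.01 -0.02 -0.04] g 0.149
yaw 19.67 R to S 119.49 ang 19.69 tang F 0.61
```

On the hexagon again. Seat it and start the third stroke.

play_rows(
  plan=[
    [0,0.2,-4,0,0,0,-1],
    [0,0,-3.5,0,0,0,-1],
    [0,0,-1,0,0,0,-1],
  ],
)

```text
time_s: 16.05
eef_pos: [552.4, -103.2, 90.6]
ee_rot: [0.001, 0.985, 0.171, 0.001]
force: [-0.2, -0.1, -3.9]
grip_width: 0.147
```

play_rows(
  plan=[
    [3.7,-11.8,0,0,0,-0.105,-1],
    [2.4,-12.3,0,0,0,-0.105,-1],
  ],
)

```text
time_s: 16.22
eef_pos: [558.2, -125.7, 90.1]
ee_rot: [0.001, 0.998, 0.067, -0.0]
force: [-1.0, -0.6, -3.6]
grip_width: 0.148
```

Run:
```python
from h import *
arc(np.array([439.8,-143.4]),119.7,91,8,(5,2,-1,-4,-7,-10,-13,-16,-19,-22))
```

```text
t 16.2167 pos [ 558.2 -125.7   90.1] dq 1.026 shift [ 0.2 -1.   0.9] turn [ 0.002  -0.0005  0.006 ] F [-1.  -0.6 -3.6] T [-0.07  0.18  0.64] g 0.148
yaw 7.66 R to S 119.67 ang 8.51 tang F -0.42
5 [ 0.7 -6.2] -0.052
2 [ 0.4 -6.3] -0.052
-1 [ 0.1 -6.3] -0.052
-4 [-0.3 -6.3] -0.052
-7 [-0.6 -6.2] -0.052
-10 [-0.9 -6.2] -0.052
-13 [-1.2 -6.1] -0.052
-16 [-1.6 -6.1] -0.052
-19 [-1.9 -6. ] -0.052
-22 [-2.2 -5.9] -0.052
```

play_rows(
  plan=[
    [0.7,-6.5,0,0,0,-0.05,-1],
    [0.4,-6.3,0,0,0,-0.052,-1],
    [0.1,-6.3,0,0,0,-0.052,-1],
    [-0.3,-6.3,0,0,0,-0.052,-1],
  ],
)

```text
time_s: 16.55
eef_pos: [559.2, -152.0, 89.7]
ee_rot: [0.001, 0.999, -0.041, -0.001]
force: [-1.2, 2.1, -2.0]
grip_width: 0.145
```

Run:
```python
from h import *
arc(np.array([439.8,-143.4]),119.7,91,-4)
```

```text
t 16.55 pos [ 559.2 -152.    89.7] dq 0.515 shift [-0.   0.2  1.3] turn [ 0.0011 -0.0022  0.0122] F [-1.2  2.1 -2. ] T [0.21 0.24 0.42] g 0.145
yaw -4.7 R to S 119.75 ang -4.11 tang F 1.96
```

play_rows(
  plan=[
    [-0.6,-6.4,1,0,0,-0.045,-1],
    [-0.9,-6.2,0,0,0,-0.05,-1],
    [-1.2,-6.1,0,0,0,-0.05,-1],
  ],
)

```text
time_s: 16.8
eef_pos: [556.5, -169.5, 90.0]
ee_rot: [-0.001, 0.993, -0.116, -0.002]
force: [4.4, 12.1, -3.3]
grip_width: 0.144
```

Run:
```python
from h import *
arc(np.array([439.8,-143.4]),119.7,91,-13)
```

```text
t 16.8 pos [ 556.5 -169.5   90. ] dq 0.479 shift [-0.1 -0.9  1. ] turn [-0.0031 -0.003   0.0055] F [ 4.4 12.1 -3.3] T [ 1.93 -0.63  0.64] g 0.144
yaw -13.32 R to S 119.58 ang -12.58 tang F 12.78
```

Tangential force rose to 12.8 N, about 2 N m: the stop. Push a little more to confirm that it's solid.

play_rows(
  plan=[
    [-1.5,-6,0,0,0,-0.02,-1],
    [-1.5,-6,0,0,0,-0.02,-1],
  ],
)

```text
time_s: 16.97
eef_pos: [555.2, -175.0, 89.6]
ee_rot: [-0.008, 0.991, -0.137, -0.001]
force: [10.4, 26.4, -0.7]
grip_width: 0.148
```

Run:
```python
from h import *
arc(np.array([439.8,-143.4]),119.7,91,-14)
```

```text
t 16.9667 pos [ 555.2 -175.    89.6] dq 0.117 shift [0.7 2.6 1.4] turn [-0.0161  0.0004  0.0306] F [10.4 26.4 -0.7] T [ 4.2  -1.6   0.54] g 0.148
yaw -15.75 R to S 119.69 ang -15.31 tang F 28.12
```

28 N, about 3.4 N m, with almost no motion at bed angle -10°, far from the webs. The nut is firmly at its stop. Relieve and lift off.

play_rows(
  plan=[
    [1.5,6,0,-0.012,0,0.045,-1],
    [0.5,3,0,-0.004,0,0.03,-1],
    [0,0,0,0,0,0,-1],
  ],
)

```text
time_s: 17.22
eef_pos: [557.5, -165.7, 89.6]
ee_rot: [0.001, 0.995, -0.097, 0.0]
force: [-1.1, -1.7, -3.8]
grip_width: 0.147
```

Run:
```python
from h import *
arc(np.array([439.8,-143.4]),119.7,91,-8)
```

```text
t 17.2167 pos [ 557.5 -165.7   89.6] dq 0.013 shift [0.8 5.6 1.4] turn [0.0017 0.0001 0.0539] F [-1.1 -1.7 -3.8] T [-0.25  0.3   0.23] g 0.147
yaw -11.09 R to S 119.78 ang -10.72 tang F -1.88
```

play_rows(
  plan=[
    [0.3,3.5,1,0,0,0.03,-1],
    [0,0,10,0,0,0,-1],
    [0,0,15,0,0,0,-1],
    [0,0,25,0,0,0,-1],
    [0,0,35,0,0,0,-1],
  ],
)

```text
time_s: 17.63
eef_pos: [555.1, -161.3, 172.7]
ee_rot: [-0.001, 0.997, -0.083, -0.005]
force: [0.7, -0.2, -3.1]
grip_width: 0.149
```

play_rows(
  plan=[
    [0,0,40,0,0,0,-1],
    [0,0,35,0,0,0,-1],
    [0,0,10,0,0,0,-1],
    [0,0,0,0,0,0,-1],
  ],
)

```text
time_s: 17.97
eef_pos: [555.2, -162.1, 271.3]
ee_rot: [0.0, 0.996, -0.086, 0.0]
force: [0.3, 0.4, -4.6]
grip_width: 0.147
```

Run:
```python
from h import *
need([486.5,273,255],11.85)
```

```text
t 17.9667 pos [ 555.2 -162.1  271.3] dq 0.031 shift [-68.7 435.1 -16.3] turn [0.0009 0.0005 0.3789] F [ 0.3  0.4 -4.6] T [ 0.01 -0.05  0.02] g 0.147
```

play_rows(
  plan=[
    [-4.9,30,0,0,0,0.027,-1],
    [-4.9,30,0,0,0,0.027,-1],
    [-4.9,30,0,0,0,0.027,-1],
    [-4.9,30,0,0,0,0.027,-1],
    [-4.9,30,0,0,0,0.027,-1],
  ],
)

```text
time_s: 18.38
eef_pos: [528.2, -12.8, 268.9]
ee_rot: [0.001, 1.0, -0.023, -0.001]
force: [0.4, 0.4, -4.4]
grip_width: 0.147
```

play_rows(
  plan=[
    [-4.9,30,0,0,0,0.027,-1],
    [-4.9,30,0,0,0,0.027,-1],
    [-4.9,30,0,0,0,0.027,-1],
    [-4.9,30,0,0,0,0.027,-1],
    [-4.9,30,0,0,0,0.027,-1],
  ],
)

```text
time_s: 18.8
eef_pos: [499.1, 143.8, 264.7]
ee_rot: [0.0, 0.999, 0.044, -0.005]
force: [0.1, -0.2, -4.9]
grip_width: 0.14
```

play_rows(
  plan=[
    [-4.9,30,0,0,0,0.027,-1],
    [-4.9,30,0,0,0,0.027,-1],
    [-4.9,30,0,0,0,0.027,-1],
    [0,0,0,0,0,0,-1],
    [0,0,0,0,0,0,-1],
  ],
)

```text
time_s: 19.22
eef_pos: [479.2, 242.6, 260.3]
ee_rot: [-0.0, 0.996, 0.088, -0.009]
force: [0.7, -0.1, -4.5]
grip_width: 0.144
```

Run:
```python
from h import *
need([486.5,273,100],11.85)
```

```text
t 19.2167 pos [479.2 242.6 260.3] dq 0.053 shift [   7.3   30.4 -160.3] turn [ 0.0014 -0.0176  0.0304] F [ 0.7 -0.1 -4.5] T [ 0.02 -0.01 -0.01] g 0.144
```

play_rows(
  plan=[
    [4,15,-25,0,-0.009,0.015,-1],
    [3,15,-35,0,-0.009,0.015,-1],
    [0,0,-38,0,0,0,-1],
    [0,0,-35,0,0,0,-1],
    [0,0,0,0,0,0,-1],
  ],
)

```text
time_s: 19.63
eef_pos: [486.0, 270.7, 122.3]
ee_rot: [0.001, 0.995, 0.1, 0.002]
force: [-1.6, 0.6, -5.1]
grip_width: 0.148
```

Run:
```python
from h import *
need([486.5,273,60],11.85)
```

```text
t 19.6333 pos [486.  270.7 122.3] dq 0.079 shift [  0.5   2.3 -62.3] turn [0.0011 0.0032 0.0057] F [-1.6  0.6 -5.1] T [-0.02  0.11 -0.01] g 0.148
```

play_rows(
  plan=[
    [0,2,-25,0.001,0.003,0.005,-1],
    [0,0,-22,0,0.004,0,-1],
    [0,0,-13,0,0.003,0,-1],
    [0,0,0,0,0,0,-1],
    [0,0,0,0,0,0,-1],
  ],
)

```text
time_s: 20.05
eef_pos: [488.9, 269.9, 65.0]
ee_rot: [-0.0, 0.995, 0.1, -0.002]
force: [-0.2, 1.3, -3.6]
grip_width: 0.148
```

Run:
```python
from h import *
need([486.5,273,43.1],11.85)
```

```text
t 20.05 pos [488.9 269.9  65. ] dq 0.011 shift [ -2.4   3.1 -21.9] turn [-0.0003 -0.0047  0.0073] F [-0.2  1.3 -3.6] T [-0.01 -0.07  0.07] g 0.148
```

play_rows(
  plan=[
    [-2,3,-10,0,-0.002,0.007,-1],
    [0,0,-6,0,0,0,-1],
    [0,0,-3,0,0,0,-1],
    [0,0,0,0,0,0,-1],
  ],
)

```text
time_s: 20.38
eef_pos: [489.2, 273.5, 49.0]
ee_rot: [-0.001, 0.995, 0.103, 0.002]
force: [0.5, -0.7, -4.6]
grip_width: 0.146
```

Run:
```python
from h import *
need([486.5,273,43.1],11.85)
```

```text
t 20.3833 pos [489.2 273.5  49. ] dq 0.009 shift [-2.7 -0.5 -5.9] turn [-0.0025  0.0047  0.0004] F [ 0.5 -0.7 -4.6] T [ 0.02 -0.02  0.03] g 0.146
```

play_rows(
  plan=[
    [-1,0,-2.5,-0.002,0.004,0,-1],
    [0,0,-1.8,0,0,0,-1],
    [0,0,-1,0,0,0,-1],
    [0,0,0,0,0,0,-1],
  ],
)

```text
time_s: 20.72
eef_pos: [488.6, 273.8, 44.2]
ee_rot: [-0.0, 0.995, 0.103, 0.001]
force: [-0.4, -0.2, -3.9]
grip_width: 0.147
```

Run:
```python
from h import *
need([486.5,273,43.1],11.85)
```

```text
t 20.7167 pos [488.6 273.8  44.2] dq 0.003 shift [-2.1 -0.8 -1.1] turn [-0.0008  0.0018  0.0002] F [-0.4 -0.2 -3.9] T [ 0.   -0.   -0.02] g 0.147
```

play_rows(
  plan=[
    [0,0,-1.2,0,0,0,-1],
    [0,0,-0.6,0,0,0,-1],
    [0,0,0,0,0,0,-1],
  ],
)

```text
time_s: 20.97
eef_pos: [488.8, 273.9, 43.5]
ee_rot: [-0.0, 0.995, 0.103, 0.001]
force: [0.3, -0.8, -3.2]
grip_width: 0.147
```

Run:
```python
from h import *
need([486.5,273,43.1],11.85)
```

```text
t 20.9667 pos [488.8 273.9  43.5] dq 0.006 shift [-2.3 -0.9 -0.4] turn [-0.0009  0.0025  0.0001] F [ 0.3 -0.8 -3.2] T [-0.03  0.12 -0.04] g 0.147
```

Contact is just starting, 0.4 mm above the height it had when grasped. Release, then rise straight up.

play_rows(
  plan=[
    [0,0,-0.5,0,0,0,-1],
    [0,0,0,0,0,0,-0.4],
    [0,0,0,0,0,0,0],
    [0,0,0,0,0,0,0.5],
    [0,0,0,0,0,0,1],
  ],
)

```text
time_s: 21.38
eef_pos: [490.2, 274.3, 44.3]
ee_rot: [-0.001, 0.995, 0.103, 0.003]
force: [0.4, 0.0, 0.5]
grip_width: 0.707
```

play_rows(
  plan=[
    [0,0,0,0,0,0,1],
    [0,0,0,0,0,0,1],
    [0,0,0,0,0,0,1],
    [0,0,0,0,0,0,1],
    [0,0,15,0,0,0,1],
  ],
)

```text
time_s: 21.8
eef_pos: [489.2, 273.9, 57.4]
ee_rot: [-0.0, 0.995, 0.103, 0.002]
force: [-0.6, -1.2, -0.5]
grip_width: 0.999
```

play_rows(
  plan=[
    [0,0,35,0,0,0,1],
    [0,0,40,0,0,0,1],
    [0,0,40,0,0,0,1],
    [0,0,40,0,0,0,1],
    [0,0,0,0,0,0,1],
  ],
)

```text
time_s: 22.22
eef_pos: [487.3, 273.3, 219.6]
ee_rot: [-0.0, 0.995, 0.103, 0.001]
force: [0.7, 0.7, 0.0]
grip_width: 1.002
```

play_rows(
  plan=[
    [0,0,0,0,0,0,1],
    [0,0,0,0,0,0,1],
    [0,0,0,0,0,0,1],
  ],
)

```text
time_s: 22.47
eef_pos: [487.6, 273.4, 220.8]
ee_rot: [-0.001, 0.995, 0.103, 0.002]
force: [-0.9, 0.3, -0.0]
grip_width: 1.002
```

Run:
```python
from h import *
need([486.5,273,250],11.85)
t=optics.capture("top")["img"];s=optics.capture("scene")["img"];w=optics.capture("wrist")["img"]
o=np.zeros((600,800,3),np.uint8)
o[:300,:400]=cv2.resize(t,(400,300));o[:300,400:]=cv2.resize(w,(400,300));o[300:,:400]=cv2.resize(s,(400,300))
o[300:,400:]=cv2.resize(t[170:320,200:400],(400,300),interpolation=cv2.INTER_CUBIC)
cv2.imwrite("pics/f.png",o)
```

```text
t 22.4667 pos [487.6 273.4 220.8] dq 0.006 shift [-1.1 -0.4 29.2] turn [-0.0015  0.0042  0.0004] F [-0.9  0.3 -0. ] T [ 0.06 -0.05  0.04] g 1.002
```

View pics/f.png

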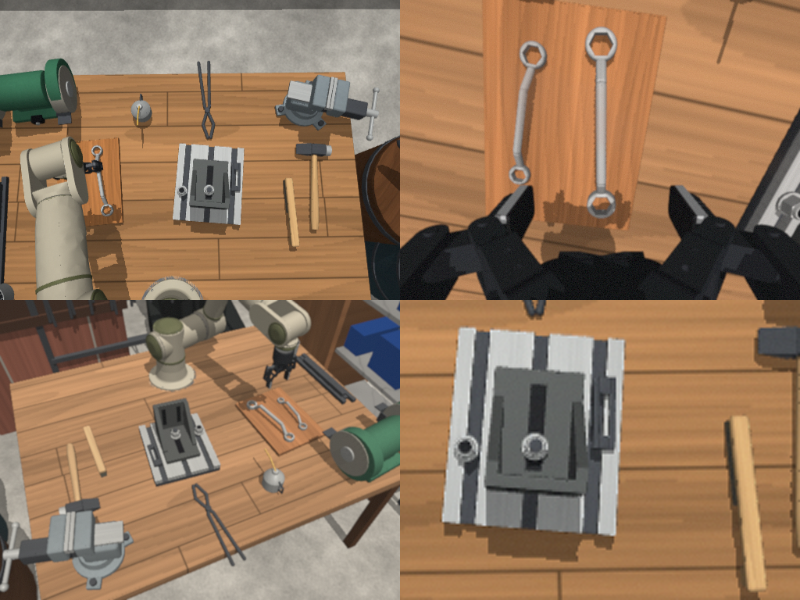

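The spanner lies flat on the board: wrist panel shows its rings at (600,45) and (601,205), beside the untouched small spanner. In the top panel the strap, spare nut and other items look where they were at the start, and the gripper is open and clear. Handing in.

```bash
python3 -c "
from h import *
print(ctrl.finish_job())"
```

```text
the job is handed in; nothing more can be done
None
```

The nut is tight against its stop, the spanner is back flat on the wooden board, and the job was handed in at about 22.5 s of the 72 s allowed.

- **Tightening:** I put the spanner's bigger ring on the nut and turned it clockwise in three strokes, lifting and reseating it twice. Running torque was about 0.66 N m. The last stroke ended on a stop about 10° past the bed's +x direction, well short of the webs. Pushing harder there gave 28 N, about 3.4 N m, with almost no movement.
- **Spanner:** I laid it down turned end for end, so its bigger ring now points towards the robot. It was 0.4 mm above the height I grasped it at just before release. The wrist camera shows it lying level beside the small spanner, which hasn't moved.
- **Other items:** the final pictures show the rest of the items where they were, and the gripper was open and clear.

**Not checked:** no camera could see the ring on the nut, because the arm blocked the view. I judged the seating from height, force and torque, and I did not measure the nut's final angle from the pictures.

**Disagreement:** the top and wrist cameras differed by about 4 mm on the spanner's y position. I used the wrist values, and the grasp and all three seatings worked.

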